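# Shut and bolt the thread chest

### The arm

A 7-joint arm with a two-finger parallel gripper is mounted at the origin on the work surface. World frame = base frame: x ahead of the robot, y to its left, z up, the work surface at z = 0. Lengths are in m, angles in rad, forces in N, time in s.
With the tool pointing down it reaches from about 0.4 to 0.85 m from the base axis. Payload 4.4 kg.
Tool frame: the origin (TCP) lies midway between the tips of the shut fingers; the grasp point (between the pads) lies arm.hold_point_z behind it (arm.hold_point_z is the distance from the TCP to the grasp point, in m); z points along the fingers, y is the line along which they close (so a half turn about z gives the same grasp; the last joint's range is limited). The gripper opens to 94 mm and grips with 3 to 60 N. Pads are 16 mm wide; open, the fingers measure 119 mm over their backs; the gripper's body (75 mm by 177 mm) begins 78 mm behind the grasp point.
Start: joints at [-1.338, 0.628, 0.038, 1.517, -0.027, 0.996, -0.02], TCP at [0.191, 0.621, 0.179] pointing down, gripper open.
Joint ranges: [-3.06, 3.06], [-0.37, 2.12], [-1.25, 1.32], [0.18, 2.47], [-1.1, 4.24], [0.23, 1.98], [-2.94, 2.94]. Speed limits (rad/s): [2.57, 2.57, 3.14, 3.14, 3.14, 3.14, 3.14].

### API

Orientations are given as a rotation vector (axis times angle).
In Python, from workcell import arm gives the robot as it stands.
- The arm moves only by the tool servo_tool, never from a script. Its argument "increments" is a list of rows, each an object with "offset": the shift along the tool's x, y, z in units of 0.4 m (1.0 is 0.4 m), a list of three; "dr": the turn, a rotation vector about the tool's x, y, z in units of pi/4 rad (1.0 is pi/4 rad), a list of three; "hand": the opening, from -1 (shut) to 1 (fully open). In form: [{"offset": [tx, ty, tz], "dr": [ax, ay, az], "hand": hand}, ...]. A call has 1 to 5 rows; each row is the pose to reach, as a shift and turn from the pose commanded when the call began, along the tool's axes at that moment; what a row does not reach only later rows make up. A row lasts 1/8 s, in which the tool goes at most 62.5 mm and 10.7 degrees, less where a joint would pass 70% of its speed; a pose out of reach is approached as far as the arm can. A call with a number of a shift or a turn outside -1 to 1 is refused whole. A call with a gripper value outside its range is refused whole. The fingers move at their own pace and stop on an object; "force" is the grip in N (left out, the last holds). Time passes only in rows, so rows that repeat a pose let the fingers close. It gives the time, the measured TCP pose, the force, the opening and the grip force at its end, in the units of the state.
- arm.sense(): the state, without advancing time (a new reading comes with each control period).
- arm.capture(name): name is "side" or "top" or "wrist"; returns a dict with "color" (384x512x3 uint8, red, green, blue), "mtx" (3x3 intrinsics, pixels), "dist" ([k1, k2, p1, p2, k3] as OpenCV has them; the pictures are not rectified), "extrinsics" (4x4, takes a point from camera to world coordinates); the wrist camera has in their place "T_tool_cam" (4x4, takes a point from camera to tool coordinates, whose origin is the TCP and whose axes are the flange's). Camera axes: x right, y down, z forward; pixel columns grow to the right and rows downward; lengths in m; the calibration is good to about 2 mm. A picture is of the moment at which its call begins: read the wrist's pose just before it. There is no depth.
- arm.job_done(): hands the job in; it is judged then, once.
The state is a dict: "t": time; "joints": joint angles; "joint_vel": joint speeds; "joint_efforts": joint torques, N m; "tool_pos": TCP position; "eef_rot": TCP orientation; "wrist_force": force on the tool from outside, world axes, zero at the start; "torque": the same for the moment, N m; "gripper_width": finger opening in m; "grip_force": force on a finger pad.
Only numpy, scipy, OpenCV 4.12 (cv2) and the standard library are available. Lean on these libraries where they do the work, as an engineer would, in place of code of your own. Each camera call takes 0.05 s, during which the arm holds its last target. There are 200 camera calls.

### The job

Shut the thread chest: slide its clear lid fully closed first, then lift the bolt by its red handle over the brass ridge and slide it through the staple on the lid, so that it drops down flat behind the ridge, and let go. Leave the tin and the spool on the chest and the things around it where they are.

Things in the scene. Friction and masses are not known exactly. Their poses are not given: they have to be found in the camera images.
- case: Wooden thread chest fixed to the table, 220 mm in its x, 420 in its y (y -195 to +225), 90 high; origin on the table top at x = y = 0. z up, x roughly away from the robot, y roughly to the robot's left. The spool compartment (y -125 to 75) has a clear sliding lid, level with the wooden decks at both ends (z = 90). On the +y deck, along x = 0, a flat steel bolt with a red T handle slides to -y.
- ridge (a point): Centre of the top of the brass detent ridge, fixed on the chest's +y deck across the bolt's way: 84 mm along x, 24 along y (chest y 129 to 153), 7 high with upright sides.
- strap (a point): Centre of the top of the dark steel strap, fixed on the chest, that guides the bar next to the lid: 38 mm wide (x), 8 along y (chest y 79 to 87), top at z = 132.
- lid (a joint): Opening of the clear sliding lid in m: 0 fully shut at its stop, up to 0.14 open, slid along the chest's +x (away from the robot). It starts 0.06 to 0.13 open. It resists by about 1.5 N and stays where it is left. Plate 196 (x) x 198 x 8 mm, its top at z = 90 of the chest.
- staple (a point): Middle of the top of the dark steel staple standing on the lid (moves with it): an arch 46 mm wide along x, 34 inside, 10 thick along y, at chest y = 50, top 48 above the lid. With the lid shut it stands in line with the bolt, 5 mm free on each side; with the lid open the bolt can run against it.
- lid_ledge (a point): Centre of the top of the lid's dark wooden ledge (moves with the lid): a bar 110 mm along the chest's y, 16 along x, 28 high above the lid (z 90 to 118 of the chest). With the lid shut it is at chest x = -55, y = -35. Closed fingers put behind it (on its +x side) draw the lid shut towards the robot.
- bolt (a joint): Travel of the bolt in m along the chest's -y: 0 drawn back, 0.072 at the end stop. Starts at 0 to 0.010. The foot under the bar (60 mm along x, 20 along y, 10 high, right beneath the handle) runs against the ridge at 0.012 and is past it from 0.056 on: from there to the stop the bolt is home, its tongue through the staple. Friction about 1 N.
- bolt_lift (a joint): Height in m of the bolt above its rest on the deck: 0 down, at most 0.012. It falls under its own weight (0.25 to 0.5 kg, no spring). It must exceed 0.007 for the foot to cross the ridge; let go past the ridge, it drops back to 0.
- bolt_handle (a point): Centre of the red T handle's crossbar (moves with the bolt): round, 16 mm thick, 100 long along the chest's x, on a 14 mm stem at its middle. At rest at z = 165 of the chest; free below down to the bar (24 wide, 10 thick, top at z = 110, from 40 mm to +y to 80 mm to -y of the stem). Fingers fit beneath it, one each side of the stem, tilted, from +y; or pinch it from above.
- pin_tin: round copper pin tin, 48 mm across and 28 high, lying on the chest's deck at its -y end; origin at the centre of its underside
- spool: yellow thread spool, 38 mm across and 45 high, standing on the chest's deck at its -y end; origin at the centre of its underside
- cone_a: green thread cone, 68 mm across and 125 high, standing on the table; origin at the centre of its underside
- cone_b: red thread cone, as the green one
- tape: yellow tape measure, 62 x 32 x 58 mm, on the table; origin at the centre of its underside
- brush_pot: white pot with brushes, 76 mm across, 165 high with its brushes, on the table; origin at the centre of its underside
- shears: shears with black handles lying flat, about 215 x 100 mm, 12 thick; origin at the pivot, blades to +x
- iron_weight: grey pattern weight 90 x 50 x 30 mm with a small steel knob, on the table; origin at the centre of its underside

How it is judged:
By the outcome, as a careful person would: the job done as asked, in the order asked, and still so for the second after the job is handed in, with the robot touching nothing.
It also fails if it takes over 51 s, if anything falls off the work surface, if the arm or the gripper's body presses on something with over 40 N, if the wrist force passes 120 N, or if a joint passes its speed limit or range.

## Working session

There is one attempt and no reset: what is moved stays moved. The work goes in short steps, Python scripts to look and compute and a tool call to move; the robot and the scene stay as the last step left them, time stands still between calls to the robot, and variables do not carry over. Pictures are saved under pics/ and viewed, at most 10 in all, crops included, and the job is handed in when it is done.

Besides the shell and the picture viewer there is one more tool, called after "Request:" as a command line: name --argument value ..., lists and objects as JSON in quotes. servo_tool: Moves the arm, as the interface text tells. Its arguments: {"type":"object","properties":{"increments":{"type":"array","items":{"type":"object","properties":{"offset":{"type":"array","items":{"type":"number","minimum":-1,"maximum":1}},"dr":{"type":"array","items":{"type":"number","minimum":-1,"maximum":1}},"hand":{"type":"number"}}}},"force":{"type":"number"}},"required":["increments"]}

```bash
mkdir -p pics; ls; python3 - <<'E'
from workcell import arm
import cv2,pickle
s=arm.sense();print(s['tool_pos'],s['eef_rot'],s['t'],arm.hold_point_z,s['gripper_width'])
d={}
for n in("side","top","wrist"):
    c=arm.capture(n);d[n]=c;print(n,c.get('extrinsics',c.get('T_tool_cam')).round(3).tolist(),c['mtx'].round(1).tolist())
    if n!='wrist':cv2.imwrite(f'pics/{n}0.png',cv2.resize(c['color'][:,:,::-1],(800,600),interpolation=cv2.INTER_CUBIC))
pickle.dump(d,open('c0.pkl','wb'))
E
```

```text
pics
[0.19109718 0.62053594 0.1783944 ] [-4.67580106e-01 -3.10631054e+00  2.83163633e-03] 0.0 0.0188 0.09418862229689615
side [[0.998, -0.04, 0.05, 0.464], [-0.064, -0.724, 0.686, -0.898], [0.009, -0.688, -0.725, 1.029], [0.0, 0.0, 0.0, 1.0]] [[426.6, 0.0, 252.4], [0.0, 426.6, 196.3], [0.0, 0.0, 1.0]]
top [[-0.009, -0.999, 0.053, 0.44], [-1.0, 0.01, 0.018, -0.035], [-0.018, -0.053, -0.998, 1.6], [0.0, 0.0, 0.0, 1.0]] [[402.3, 0.0, 253.4], [0.0, 402.3, 195.7], [0.0, 0.0, 1.0]]
wrist [[0.001, -0.97, -0.242, 0.07], [1.0, 0.0, 0.001, 0.001], [-0.001, -0.242, 0.97, -0.207], [0.0, 0.0, 0.0, 1.0]] [[304.1, 0.0, 253.6], [0.0, 304.1, 186.3], [0.0, 0.0, 1.0]]
```

View pics/top0.png

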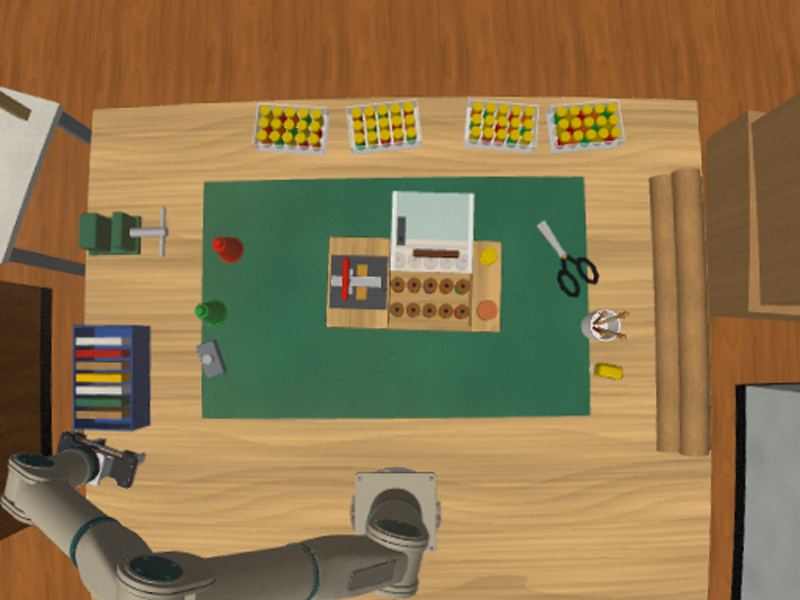

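View pics/side0.png

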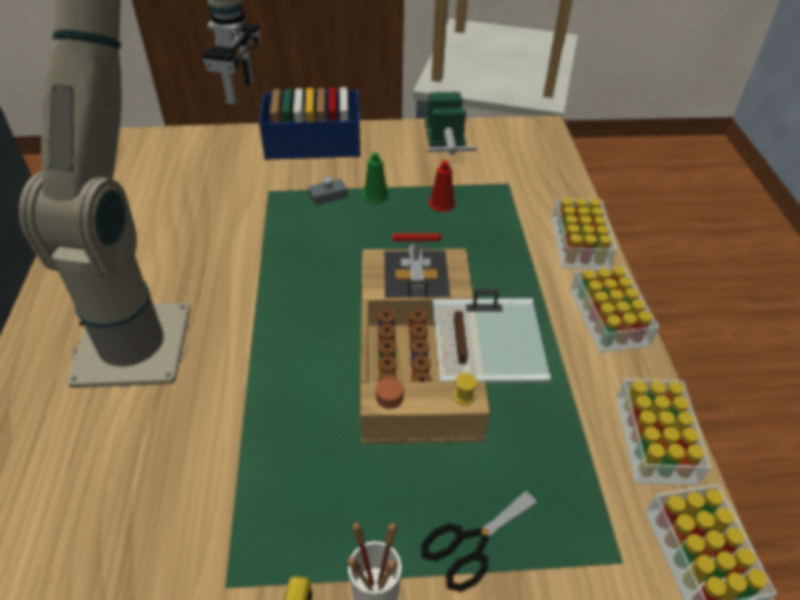

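The top view shows the chest at about (327..500, 237..331) of 800x600, with the lid open towards +x, the dark ledge at (436,253) and the red handle at (346,279). The side view shows the same, with the staple at (485,298). I'll crop closer.

```bash
python3 - <<'E'
import cv2,pickle
d=pickle.load(open('c0.pkl','rb'))
for n,(x,y,w,h,k) in dict(top=(204,116,120,100,6),side=(224,140,132,146,4)).items():
    cv2.imwrite(f'pics/{n}1.png',cv2.resize(d[n]['color'][y:y+h,x:x+w,::-1],None,fx=k,fy=k,interpolation=cv2.INTER_CUBIC))
E
```

```text
(no output)
```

View pics/top1.png

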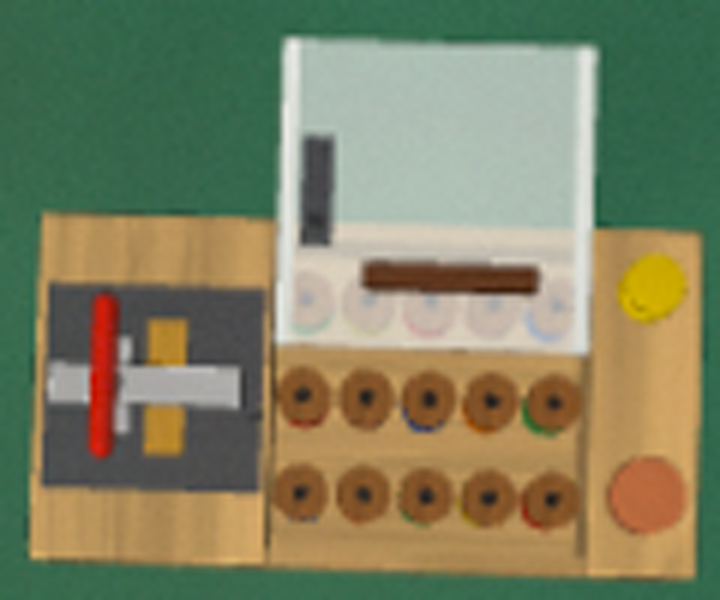

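View pics/side1.png

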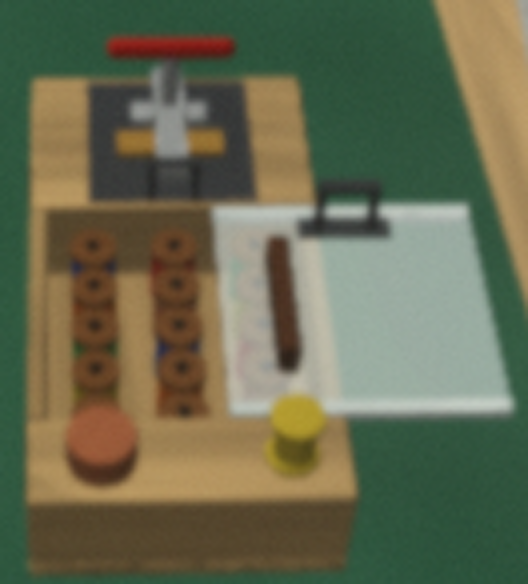

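The top crop shows the chest corners (43,213), (31,558), (703,232), (696,578), lid corners (283,37)..(588,354) and handle (104,297)-(101,457). The side crop shows the staple top at (350,185) and handle (108,47)-(235,46). I'll fit the pose from both.

```bash
cat > h.py <<'E'
import numpy as np,cv2
from scipy.spatial.transform import Rotation as R
def proj(c,P):
    T=np.linalg.inv(c['extrinsics']);return cv2.projectPoints(np.array(P,float),cv2.Rodrigues(T[:3,:3])[0],T[:3,3],c['mtx'],c['dist'])[0][:,0]
def Rz(a): return R.from_euler('z',a).as_matrix()
def rel(s,pos,rot):
    "target pose -> offset,dr in tool units from state s (pos,rotvec)"
    A=R.from_rotvec(s['eef_rot']);
    return (A.inv().apply(np.array(pos)-s['tool_pos'])/.4).round(4).tolist(),((A.inv()*rot).as_rotvec()/(np.pi/4)).round(4).tolist()
E
python3 - <<'E'
from h import *
import pickle
from scipy.optimize import least_squares
d=pickle.load(open('c0.pkl','rb'))
T=lambda a:[((x+.5)/6-.5+204,(y+.5)/6-.5+116) for x,y in a]
S=lambda a:[((x+.5)/4-.5+224,(y+.5)/4-.5+140) for x,y in a]
C=[(.11,.225,.09),(-.11,.225,.09),(.11,-.195,.09),(-.11,-.195,.09)]
def pts(p):
    q,yh=p[3],.175-p[4]
    L=[(.098+q,.074,.09),(.098+q,-.124,.09),(-.098+q,.074,.09),(-.098+q,-.124,.09)]
    H=[(.05,yh,.165),(-.05,yh,.165)]
    W=lambda a:np.array(a)@Rz(p[2]).T+[p[0],p[1],0]
    return W(C+L+[(-.055+q,-.035,.118)]+H+[(0,.141,.097)]),W([C[1],C[0],C[3],C[2],(-.11,-.195,0),(.11,-.195,0),L[2],L[0],L[3],L[1],(q,.05,.138),H[1],H[0]])
ot=T([(43,213),(31,558),(703,232),(696,578),(283,37),(597,46),(276,350),(588,354),(451,278),(104,297),(101,457),(165,387)])
os=S([(33,78),(298,78),(28,500),(357,495),(28,567),(350,567),(212,206),(468,205),(232,414),(513,412),(350,185),(108,47),(235,46)])
f=lambda p:np.r_[(proj(d['top'],pts(p)[0])-ot).ravel(),(proj(d['side'],pts(p)[1])-os).ravel()]
r=least_squares(f,[.5,0,0,.09,.005],loss='soft_l1',x_scale=[.01]*5)
print(r.x.round(4));print(f(r.x).reshape(-1,2).round(1).tolist())
np.save('pose.npy',r.x)
E
```

```text
[ 0.5728 -0.0658 -0.041   0.1275  0.001 ]
[[-0.5, -0.1], [-0.8, 0.2], [0.0, 0.0], [-0.1, 0.4], [0.1, 0.4], [-0.3, 0.5], [-0.4, -0.8], [0.0, 0.2], [-0.1, -0.2], [0.1, -0.7], [-0.5, 0.4], [-0.1, 0.1], [0.1, -0.1], [0.2, -0.7], [-0.3, 0.7], [0.7, 0.7], [0.6, 2.3], [-1.2, 1.1], [0.3, 0.2], [-0.3, -0.2], [-0.3, -0.1], [0.2, -0.6], [0.2, -0.4], [-0.1, 0.2], [0.3, 0.2]]
```

```bash
cat >> h.py <<'E'
p=np.load('pose.npy'); ROT=R.from_matrix(Rz(p[2])@np.diag([-1,1,-1.]))
def W(c): return np.r_[p[:2],0]+Rz(p[2])@np.array(c,float)
def toC(w): return Rz(p[2]).T@(np.array(w)-np.r_[p[:2],0])
E
python3 - <<'E'
from h import *
from workcell import arm
s=arm.sense(); q=p[3]
print(rel(s,W([.018+q+.0+(-.055+.026),-.035,.30]),ROT), W([q-.055+.026,-.035,.1]))
E
```

```text
([-1.7209, -1.3703, -0.3016], [-0.0018, -0.0002, -0.3282]) [ 0.66975516 -0.1048499   0.1       ]
```

Request:
servo_tool --increments '[{"offset": [0,0,-0.15],"dr": [0,0,0],"hand": -1},{"offset": [0,0,-0.3],"dr": [0,0,0],"hand": -1},{"offset": [-0.12,-0.1,-0.3],"dr": [0,0,-0.1],"hand": -1},{"offset": [-0.24,-0.19,-0.3],"dr": [0,0,-0.2],"hand": -1},{"offset": [-0.36,-0.29,-0.3],"dr": [0,0,-0.3282],"hand": -1}]'

```text
t: 0.78
tool_pos: [0.2957, 0.4663, 0.2991]
eef_rot: [0.059, 3.141, -0.0]
wrist_force: [0.7, -0.5, 0.8]
gripper_width: 0.0472
grip_force: 0.0
```

```bash
python3 - <<'E'
from h import *
from workcell import arm
s=arm.sense(); q=p[3]
print(s['tool_pos'],rel(s,W([q-.011,-.035,.30]),ROT))
E
```

```text
[0.29572965 0.46629841 0.29911469] ([-1.033, -1.3919, -0.0016], [-0.0002, 0.0005, 0.0044])
```

Request:
servo_tool --increments '[{"offset": [-0.45,-0.6,0],"dr": [0,0,0],"hand": -1},{"offset": [-0.45,-0.6,0],"dr": [0,0,0],"hand": -1},{"offset": [-0.45,-0.6,0],"dr": [0,0,0],"hand": -1},{"offset": [-0.45,-0.6,0],"dr": [0,0,0],"hand": -1},{"offset": [-0.45,-0.6,0],"dr": [0,0,0],"hand": -1}]'

```text
t: 1.4
tool_pos: [0.4659, 0.2181, 0.2992]
eef_rot: [0.067, 3.141, -0.001]
wrist_force: [0.7, -0.0, 0.1]
gripper_width: 0.0007
grip_force: 0.0
```

Request:
servo_tool --increments '[{"offset": [-0.45,-0.6,0],"dr": [0,0,0],"hand": -1},{"offset": [-0.45,-0.6,0],"dr": [0,0,0],"hand": -1},{"offset": [-0.45,-0.6,0],"dr": [0,0,0],"hand": -1},{"offset": [-0.45,-0.6,0],"dr": [0,0,0],"hand": -1},{"offset": [-0.45,-0.6,0],"dr": [0,0,0],"hand": -1}]'

```text
t: 2.02
tool_pos: [0.6356, -0.0291, 0.2989]
eef_rot: [-0.067, -3.14, 0.001]
wrist_force: [-0.0, 0.7, 0.5]
gripper_width: 0.0006
grip_force: 0.0
```

```bash
python3 - <<'E'
from h import *
from workcell import arm
s=arm.sense(); q=p[3]
print(s['tool_pos'],toC(s['tool_pos']),rel(s,W([q-.011,-.035,.22]),ROT))
E
```

```text
[ 0.63560486 -0.02909227  0.2988634 ] [0.06125483 0.03929352 0.2988634 ] ([-0.1385, -0.1854, 0.1972], [-0.0007, -0.0005, -0.0021])
```

Request:
servo_tool --increments '[{"offset": [-0.1385,-0.1854,0.0],"hand": -1,"dr": [0,0,0]},{"offset": [-0.1385,-0.1854,0.1],"hand": -1,"dr": [0,0,0]},{"offset": [-0.1385,-0.1854,0.25],"hand": -1,"dr": [0,0,0]},{"offset": [-0.1385,-0.1854,0.4],"hand": -1,"dr": [0,0,0]},{"offset": [-0.1385,-0.1854,0.4],"hand": -1,"dr": [0,0,0]}]'

```text
t: 2.65
tool_pos: [0.6827, -0.1019, 0.134]
eef_rot: [-0.064, -3.13, -0.002]
wrist_force: [-0.8, -1.0, 0.4]
gripper_width: 0.0001
grip_force: 0.0
```

```bash
python3 - <<'E'
from h import *
from workcell import arm
import cv2
s=arm.sense(); q=p[3]
print(s['tool_pos'],toC(s['tool_pos']),rel(s,W([q-.011,-.035,.10]),ROT))
c=arm.capture('side')
cv2.imwrite('pics/side2.png',cv2.resize(c['color'][110:270,200:380,::-1],None,fx=3.5,fy=3.5,interpolation=cv2.INTER_CUBIC))
E
```

```text
[ 0.68267302 -0.10185764  0.13399714] [ 0.11126725 -0.03148054  0.13399714] ([-0.014, -0.0089, 0.0848], [0.0017, -0.0145, -0.0001])
```

View pics/side2.png

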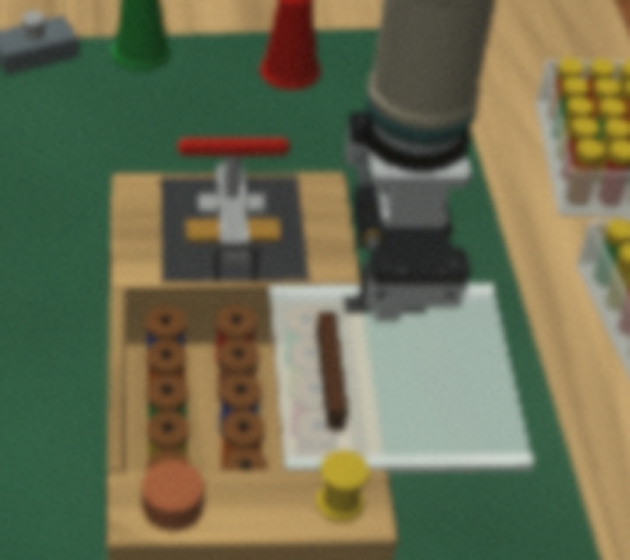

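The gripper stands over the +x part of the lid at about (415,270). I can't make out the fingers, so I'll check by projecting the TCP.

```bash
python3 - <<'E'
from h import *
from workcell import arm
s=arm.sense();c=arm.capture('side')
A=R.from_rotvec(s['eef_rot']).as_matrix();t=s['tool_pos']
print(((proj(c,[t,t-A[:,2]*.05,t-A[:,2]*.097])-[200,110])*3.5).round(), s['t'],toC(t))
cv2.imwrite('pics/side3.png',cv2.resize(c['color'][150:230,270:360,::-1],None,fx=7,fy=7,interpolation=cv2.INTER_CUBIC))
E
```

```text
[[386. 336.]
 [393. 294.]
 [400. 251.]] 2.7 [ 0.11448795 -0.03196328  0.13798441]
```

View pics/side3.png

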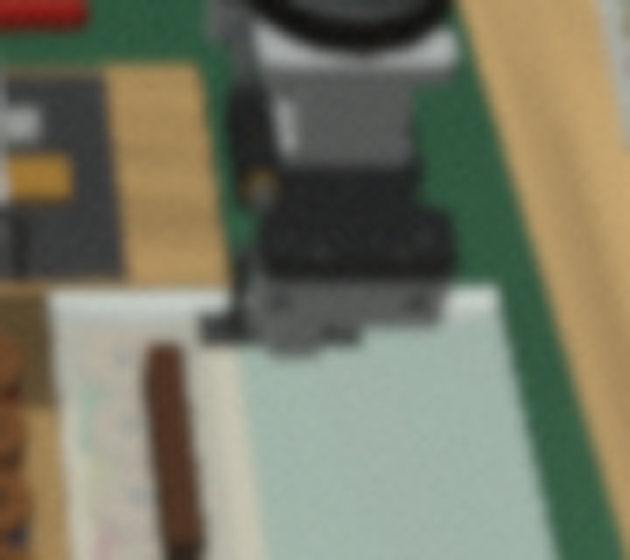

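```bash
python3 - <<'E'
from h import *
import pickle
from workcell import arm
d=pickle.load(open('c0.pkl','rb'));c=d['side']
A=R.from_rotvec([-4.67580106e-01,-3.10631054e+00,2.83e-03]).as_matrix();t=np.array([.1911,.6205,.1784])
k=8;a=cv2.resize(c['color'][0:72,120:180,::-1],None,fx=k,fy=k,interpolation=cv2.INTER_CUBIC)
for s_ in(-.047,.047):
  for z in (0,.05,.097):
    u=(proj(c,[t+A[:,1]*s_-A[:,2]*z])[0]-[120,0])*k;cv2.circle(a,tuple(int(v) for v in u),3,(0,0,255),-1)
s=arm.sense();w=arm.capture('wrist')
b=cv2.resize(w['color'][:,:,::-1],None,fx=1,fy=1)
M=np.linalg.inv(w['T_tool_cam']);u=cv2.projectPoints(np.array([[0,0,0.],[0,0,-.05]]),cv2.Rodrigues(M[:3,:3])[0],M[:3,3],w['mtx'],w['dist'])[0][:,0];print(u)
B=R.from_rotvec(s['eef_rot']).as_matrix()
q=p[3];P=[W([q-.055+a_,-.035+b_,.118]) for a_ in(-.008,.008) for b_ in(-.055,.055)]
Q=(np.array(P)-s['tool_pos'])@B
v=cv2.projectPoints(Q,cv2.Rodrigues(M[:3,:3])[0],M[:3,3],w['mtx'],w['dist'])[0][:,0];print(v)
for x in [*u,*v]: cv2.circle(b,tuple(int(y) for y in x),2,(255,0,255),-1)
o=np.zeros((576,512+400,3),np.uint8);o[:384,:512]=b;o[:,512:]=a[:,:400]
o=cv2.resize(o,(800,505))
cv2.imwrite('pics/m4.png',o)
E
```

```text
[[252.57673471 210.65738394]
 [252.34246178 239.3991927 ]]
[[175.62005518 134.50779574]
 [322.67431133 134.55671518]
 [176.85159493 155.745142  ]
 [321.55973755 155.80196632]]
```

View pics/m4.png

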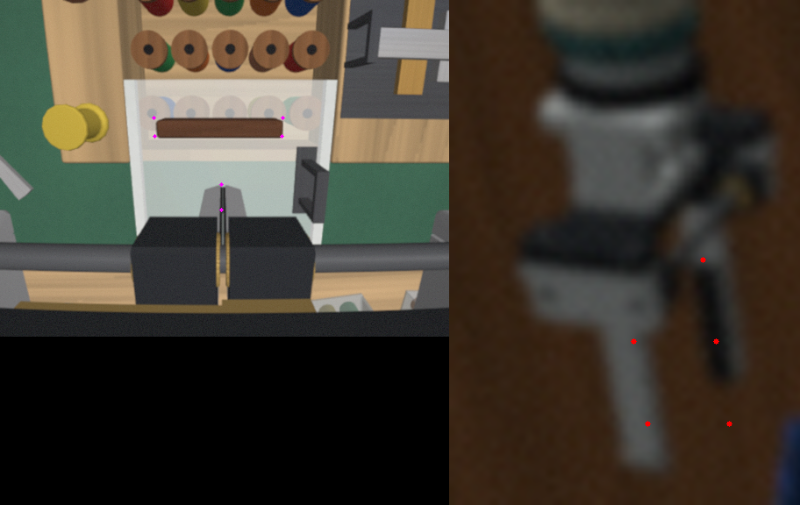

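The wrist view shows the projected TCP on the fingertips at (221,184). The ledge's marks lie on the ledge, so the pose is good. Next: down behind the ledge, then pull.

Request:
servo_tool --increments '[{"offset": [0,0,0.05],"dr": [0,0,0],"hand": -1},{"offset": [0,0,0.095],"dr": [0,0,0],"hand": -1},{"offset": [0,0,0.095],"dr": [0,0,0],"hand": -1},{"offset": [0.03,0,0.095],"dr": [0,0,0],"hand": -1},{"offset": [0.05,0,0.095],"dr": [0,0,0],"hand": -1}]'

```text
t: 3.42
tool_pos: [0.6675, -0.1021, 0.1024]
eef_rot: [0.064, 3.139, -0.0]
wrist_force: [0.2, 0.4, -0.3]
gripper_width: 0.0004
grip_force: 0.0
```

```bash
python3 - <<'E'
from h import *
from workcell import arm
s=arm.sense()
print(toC(s['tool_pos']),rel(s,W([-.039,-.035,.10]),ROT))
E
```

```text
[ 0.09613139 -0.03234712  0.10244414] ([0.3378, -0.0066, 0.0055], [-0.0003, 0.0022, -0.0])
```

Request:
servo_tool --increments '[{"offset": [0.015,0,0.002],"dr": [0,0,0],"hand": -1},{"offset": [0.035,0,0.002],"dr": [0,0,0],"hand": -1},{"offset": [0.065,0,0.002],"dr": [0,0,0],"hand": -1},{"offset": [0.1,0,0.002],"dr": [0,0,0],"hand": -1},{"offset": [0.135,0,0.002],"dr": [0,0,0],"hand": -1}]'

```text
t: 4.05
tool_pos: [0.6121, -0.0997, 0.1005]
eef_rot: [-0.065, -3.141, -0.0]
wrist_force: [-0.1, 0.5, 0.3]
gripper_width: 0.0007
grip_force: 0.0
```

Request:
servo_tool --increments '[{"offset": [0.035,0,0],"dr": [0,0,0],"hand": -1},{"offset": [0.07,0,0],"dr": [0,0,0],"hand": -1},{"offset": [0.105,0,0],"dr": [0,0,0],"hand": -1},{"offset": [0.13,0,0],"dr": [0,0,0],"hand": -1},{"offset": [0.15,0,0],"dr": [0,0,0],"hand": -1}]'

```text
t: 4.68
tool_pos: [0.5527, -0.0972, 0.1006]
eef_rot: [0.065, 3.141, 0.0]
wrist_force: [-0.0, 0.5, 0.2]
gripper_width: 0.0005
grip_force: 0.0
```

```bash
python3 - <<'E'
from h import *
from workcell import arm
s=arm.sense()
print(toC(s['tool_pos']),rel(s,W([-.039,-.035,.10]),ROT))
E
```

```text
[-0.01881322 -0.03220295  0.10057223] ([0.0505, -0.007, 0.0014], [0.0001, 0.0002, -0.0001])
```

```bash
python3 - <<'E'
from h import *
from workcell import arm
s=arm.sense();print(s['wrist_force'],toC(s['tool_pos']))
w=arm.capture('wrist');t=arm.capture('top')
o=np.zeros((384,800,3),np.uint8);o[:,:500]=cv2.resize(w['color'],None,fx=1,fy=1)[:,6:506]
o[:,500:]=cv2.resize(t['color'][110:220,215:301],(300,384))
cv2.imwrite('pics/m5.png',o[:,:,::-1])
E
```

```text
[-0.01239024  0.54444004  0.20895828] [-0.01881322 -0.03220295  0.10057223]
```

View pics/m5.png

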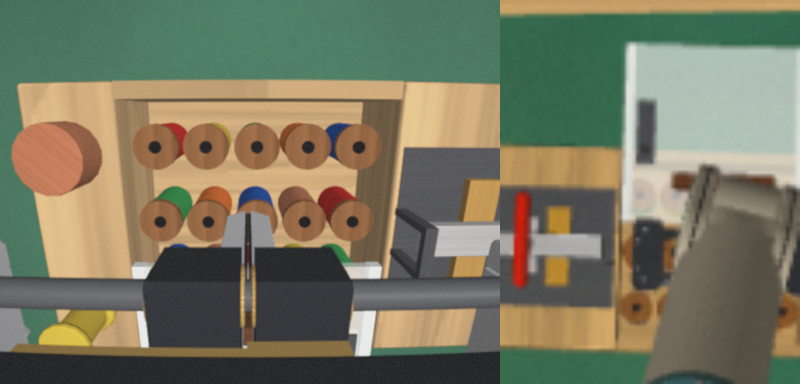

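The wrist view (left) and the top view (right) show that the lid hasn't moved: its ledge is still at about (690,181), and the fingers passed above it. So the real tips sit about 25 mm higher than the reported TCP, which agrees with the side views. I'll go back and find the lid surface by touch.

Request:
servo_tool --increments '[{"offset": [0,0,-0.05],"dr": [0,0,0],"hand": -1},{"offset": [-0.1,0,-0.05],"dr": [0,0,0],"hand": -1},{"offset": [-0.23,0,-0.05],"dr": [0,0,0],"hand": -1},{"offset": [-0.34,0,-0.05],"dr": [0,0,0],"hand": -1},{"offset": [-0.34,0,-0.05],"dr": [0,0,0],"hand": -1}]'

```text
t: 5.4
tool_pos: [0.692, -0.1024, 0.1195]
eef_rot: [0.062, 3.139, -0.0]
wrist_force: [-1.3, -0.5, -1.2]
gripper_width: 0.0008
grip_force: 0.0
```

Request:
servo_tool --increments '[{"offset": [0,0,0.02],"dr": [0,0,0],"hand": -1},{"offset": [0,0,0.045],"dr": [0,0,0],"hand": -1},{"offset": [0,0,0.06],"dr": [0,0,0],"hand": -1},{"offset": [0,0,0.07],"dr": [0,0,0],"hand": -1},{"offset": [0,0,0.07],"dr": [0,0,0],"hand": -1}]'

```text
t: 6.02
tool_pos: [0.6888, -0.1028, 0.0922]
eef_rot: [-0.064, -3.14, -0.0]
wrist_force: [0.2, -0.2, 0.3]
gripper_width: 0.0004
grip_force: 0.0
```

```bash
python3 - <<'E'
from h import *
from workcell import arm
s=arm.sense()
print(toC(s['tool_pos']),s['wrist_force'])
c=arm.capture('side');A=R.from_rotvec(s['eef_rot']).as_matrix();t=s['tool_pos']
a=cv2.resize(c['color'][150:225,270:345,::-1],None,fx=8,fy=8,interpolation=cv2.INTER_CUBIC)
for z in(0,.025):
    for x in(-.008,.008): 
        u=(proj(c,[t+A[:,0]*x-A[:,2]*z])[0]-[270,150]+.5)*8; cv2.circle(a,tuple(int(v) for v in u),3,(0,0,255),-1)
cv2.imwrite('pics/side6.png',a)
E
```

```text
[ 0.11740347 -0.03217537  0.09220984] [ 0.16971553 -0.17506259  0.29807074]
```

View pics/side6.png

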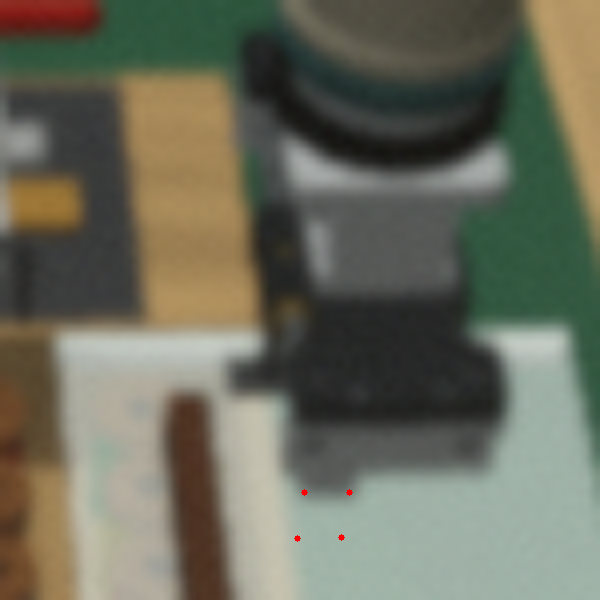

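The side crop shows the fingertip at about (330,492). This is on the marks for 25 mm behind the TCP, so the effective tips are 25 mm above the reported TCP. I'll lower by that much more.

Request:
servo_tool --increments '[{"offset": [0,0,0.015],"dr": [0,0,0],"hand": -1},{"offset": [0,0,0.03],"dr": [0,0,0],"hand": -1},{"offset": [0,0,0.045],"dr": [0,0,0],"hand": -1},{"offset": [0,0,0.045],"dr": [0,0,0],"hand": -1}]'

```text
t: 6.58
tool_pos: [0.6885, -0.1027, 0.0736]
eef_rot: [-0.065, -3.139, -0.0]
wrist_force: [0.4, 1.0, -0.9]
gripper_width: 0.0004
grip_force: 0.0
```

Request:
servo_tool --increments '[{"offset": [0,0,0.005],"dr": [0,0,0],"hand": -1},{"offset": [0,0,0.01],"dr": [0,0,0],"hand": -1},{"offset": [0,0,0.01],"dr": [0,0,0],"hand": -1}]'

```text
t: 6.95
tool_pos: [0.689, -0.1028, 0.0703]
eef_rot: [-0.064, -3.141, -0.0]
wrist_force: [0.1, 0.0, -0.5]
gripper_width: 0.0004
grip_force: 0.0
```

Request:
servo_tool --increments '[{"offset": [0,0,0.005],"dr": [0,0,0],"hand": -1},{"offset": [0,0,0.01],"dr": [0,0,0],"hand": -1},{"offset": [0,0,0.01],"dr": [0,0,0],"hand": -1}]'

```text
t: 7.32
tool_pos: [0.6889, -0.1028, 0.0662]
eef_rot: [-0.064, -3.14, -0.0]
wrist_force: [0.3, 0.7, 0.5]
gripper_width: 0.0004
grip_force: 0.0
```

Request:
servo_tool --increments '[{"offset": [0.03,0,-0.01],"dr": [0,0,0],"hand": -1},{"offset": [0.055,0,-0.01],"dr": [0,0,0],"hand": -1},{"offset": [0.075,0,-0.01],"dr": [0,0,0],"hand": -1},{"offset": [0.095,0,-0.01],"dr": [0,0,0],"hand": -1},{"offset": [0.115,0,-0.01],"dr": [0,0,0],"hand": -1}]'

```text
t: 7.95
tool_pos: [0.6433, -0.1011, 0.0709]
eef_rot: [0.064, 3.14, -0.0]
wrist_force: [2.1, -0.9, 1.3]
gripper_width: 0.0004
grip_force: 0.9
```

Request:
servo_tool --increments '[{"offset": [0.02,0,0],"dr": [0,0,0],"hand": -1},{"offset": [0.04,0,0],"dr": [0,0,0],"hand": -1},{"offset": [0.065,0,0],"dr": [0,0,0],"hand": -1},{"offset": [0.09,0,0],"dr": [0,0,0],"hand": -1},{"offset": [0.115,0,0],"dr": [0,0,0],"hand": -1}]'

```text
t: 8.57
tool_pos: [0.5964, -0.0991, 0.0705]
eef_rot: [-0.065, -3.141, -0.0]
wrist_force: [1.8, -0.4, -0.2]
gripper_width: 0.0007
grip_force: 0.9
```

Request:
servo_tool --increments '[{"offset": [0.03,0,0],"dr": [0,0,0],"hand": -1},{"offset": [0.06,0,0],"dr": [0,0,0],"hand": -1},{"offset": [0.09,0,0],"dr": [0,0,0],"hand": -1},{"offset": [0.115,0,0],"dr": [0,0,0],"hand": -1},{"offset": [0.135,0,0],"dr": [0,0,0],"hand": -1}]'

```text
t: 9.2
tool_pos: [0.5424, -0.0968, 0.0704]
eef_rot: [-0.064, -3.141, -0.0]
wrist_force: [1.5, -0.3, 0.2]
gripper_width: 0.0005
grip_force: 0.9
```

Request:
servo_tool --increments '[{"offset": [0.01,0,0],"dr": [0,0,0],"hand": -1},{"offset": [0.02,0,0],"dr": [0,0,0],"hand": -1},{"offset": [0.027,0,0],"dr": [0,0,0],"hand": -1},{"offset": [0.03,0,0],"dr": [0,0,0],"hand": -1},{"offset": [0.03,0,0],"dr": [0,0,0],"hand": -1}]'

```text
t: 9.82
tool_pos: [0.5351, -0.0965, 0.0707]
eef_rot: [0.064, 3.134, -0.001]
wrist_force: [7.4, -0.8, -5.1]
gripper_width: 0.0002
grip_force: 3.8
```

Request:
servo_tool --increments '[{"offset": [0.01,0,0],"dr": [0,0,0],"hand": -1},{"offset": [0.01,0,0],"dr": [0,0,0],"hand": -1}]'

```text
t: 10.07
tool_pos: [0.5353, -0.0966, 0.0713]
eef_rot: [0.063, 3.127, -0.003]
wrist_force: [14.3, -1.5, -10.0]
gripper_width: 0.0004
grip_force: 6.9
```

Request:
servo_tool --increments '[{"offset": [-0.03,0,0],"dr": [0,0,0],"hand": -1},{"offset": [-0.04,0,0],"dr": [0,0,0],"hand": -1},{"offset": [-0.04,0,-0.15],"dr": [0,0,0],"hand": -1},{"offset": [-0.04,0,-0.3],"dr": [0,0,0],"hand": -1},{"offset": [-0.04,0,-0.4],"dr": [0,0,0],"hand": -1}]'

```text
t: 10.7
tool_pos: [0.5427, -0.097, 0.2328]
eef_rot: [0.065, 3.141, -0.0]
wrist_force: [1.8, 0.5, 0.3]
gripper_width: 0.0004
grip_force: 0.0
```

```bash
python3 - <<'E'
from h import *
from workcell import arm
s=arm.sense()
print(toC(s['tool_pos']),rel(s,W([0,.174,.25]),ROT))
E
```

```text
[-0.02878718 -0.03238817  0.23281265] ([-0.0718, 0.516, -0.043], [-0.0001, 0.0002, -0.0005])
```

Request:
servo_tool --increments '[{"offset": [-0.02,0.13,-0.04],"dr": [0,0,0],"hand": 0.1},{"offset": [-0.04,0.27,-0.04],"dr": [0,0,0],"hand": 0.1},{"offset": [-0.07,0.4,-0.04],"dr": [0,0,0],"hand": 0.1},{"offset": [-0.0718,0.516,-0.04],"dr": [0,0,0],"hand": 0.1},{"offset": [-0.0718,0.516,-0.04],"dr": [0,0,0],"hand": 0.1}]'

```text
t: 11.32
tool_pos: [0.5787, 0.1134, 0.2455]
eef_rot: [-0.053, -3.138, -0.003]
wrist_force: [-0.7, -0.9, -0.3]
gripper_width: 0.0473
grip_force: 0.0
```

```bash
python3 - <<'E'
from h import *
from workcell import arm
s=arm.sense()
print(toC(s['tool_pos']),s['gripper_width'],rel(s,W([0,.174,.122]),ROT))
w=arm.capture('wrist');t=arm.capture('top')
M=np.linalg.inv(w['T_tool_cam']);B=R.from_rotvec(s['eef_rot']).as_matrix()
b=w['color'].copy()
Q=(np.array([W([x,.174,.165]) for x in(-.05,0,.05)])-s['tool_pos'])@B
for v in cv2.projectPoints(Q,cv2.Rodrigues(M[:3,:3])[0],M[:3,3],w['mtx'],w['dist'])[0][:,0]: cv2.circle(b,tuple(int(y) for y in v),3,(0,0,255),-1)
o=np.zeros((384,800,3),np.uint8);o[:,:500]=b[:,6:506]
o[:,500:]=cv2.resize(t['color'][110:220,205:291],(300,384))
cv2.imwrite('pics/m7.png',o[:,:,::-1])
E
```

```text
[-0.00147366  0.17928222  0.24546587] 0.04727941395981877 ([-0.0046, -0.0138, 0.3086], [0.0023, -0.0044, 0.0096])
```

View pics/m7.png

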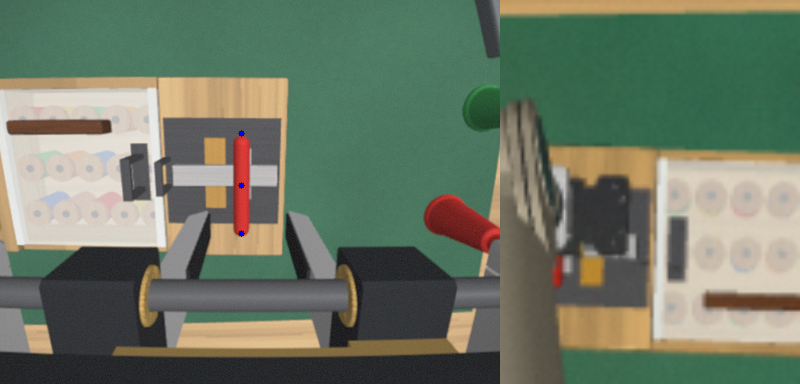

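The lid is fully shut, with the staple in line with the bolt. The handle's predicted marks lie on the red bar, at (241,133)-(241,233). Now I'll descend.

Request:
servo_tool --increments '[{"offset": [0,0,0.08],"dr": [0,0,0],"hand": 0.1},{"offset": [0,0,0.15],"dr": [0,0,0],"hand": 0.1},{"offset": [0,0,0.15],"dr": [0,0,0],"hand": 0.1},{"offset": [0,0,0.15],"dr": [0,0,0],"hand": 0.1}]'

```text
t: 11.92
tool_pos: [0.581, 0.1068, 0.1875]
eef_rot: [0.067, 3.14, -0.001]
wrist_force: [0.7, 0.4, 0.6]
gripper_width: 0.0516
grip_force: 0.0
```

```bash
python3 - <<'E'
from h import *
from workcell import arm
s=arm.sense()
print(toC(s['tool_pos']),s['gripper_width'],rel(s,W([0,.174,.122]),ROT))
E
```

```text
[0.00111093 0.17286654 0.18746718] 0.051595889156633296 ([0.003, 0.0029, 0.1637], [-0.0004, 0.0014, -0.0025])
```

Request:
servo_tool --increments '[{"offset": [0.003,0.003,0.06],"dr": [0,0,0],"hand": 0.1},{"offset": [0.003,0.003,0.12],"dr": [0,0,0],"hand": 0.1},{"offset": [0.003,0.003,0.163],"dr": [0,0,0],"hand": 0.1},{"offset": [0.003,0.003,0.163],"dr": [0,0,0],"hand": 0.1}]'

```text
t: 12.42
tool_pos: [0.5792, 0.109, 0.1215]
eef_rot: [-0.065, -3.141, 0.0]
wrist_force: [0.9, -0.3, 0.5]
gripper_width: 0.0517
grip_force: 0.0
```

Request:
servo_tool --force 20 --increments '[{"offset": [0,0,0],"dr": [0,0,0],"hand": -1},{"offset": [0,0,0],"dr": [0,0,0],"hand": -1},{"offset": [0,0,0],"dr": [0,0,0],"hand": -1},{"offset": [0,0,0],"dr": [0,0,0],"hand": -1},{"offset": [0,0,0],"dr": [0,0,0],"hand": -1}]'

```text
t: 13.05
tool_pos: [0.5795, 0.1088, 0.1216]
eef_rot: [0.065, 3.14, -0.001]
wrist_force: [-1.0, -2.6, 3.3]
gripper_width: 0.0155
grip_force: 20.0
```

Request:
servo_tool --force 35 --increments '[{"offset": [0,0,0],"dr": [0,0,0],"hand": -1},{"offset": [0,0,-0.01],"dr": [0,0,0],"hand": -1},{"offset": [0,0,-0.02],"dr": [0,0,0],"hand": -1},{"offset": [0,0,-0.025],"dr": [0,0,0],"hand": -1},{"offset": [0,0,-0.025],"dr": [0,0,0],"hand": -1}]'

```text
t: 13.68
tool_pos: [0.5794, 0.1088, 0.1313]
eef_rot: [0.065, 3.141, -0.001]
wrist_force: [1.5, -4.1, -4.4]
gripper_width: 0.0154
grip_force: 35.0
```

Request:
servo_tool --increments '[{"offset": [0,-0.03,0],"dr": [0,0,0],"hand": -1},{"offset": [0,-0.06,0],"dr": [0,0,0],"hand": -1},{"offset": [0,-0.09,0],"dr": [0,0,0],"hand": -1},{"offset": [0,-0.12,0],"dr": [0,0,0],"hand": -1},{"offset": [0,-0.12,0],"dr": [0,0,0],"hand": -1}]'

```text
t: 14.3
tool_pos: [0.5774, 0.0591, 0.1314]
eef_rot: [0.068, 3.141, -0.002]
wrist_force: [2.5, -2.1, -4.5]
gripper_width: 0.0148
grip_force: 35.0
```

Request:
servo_tool --increments '[{"offset": [0,-0.02,0],"dr": [0,0,0],"hand": -1},{"offset": [0,-0.04,0],"dr": [0,0,0],"hand": -1},{"offset": [0,-0.047,0],"dr": [0,0,0],"hand": -1},{"offset": [0,-0.047,0],"dr": [0,0,0],"hand": -1}]'

```text
t: 14.8
tool_pos: [0.5766, 0.0419, 0.1313]
eef_rot: [0.065, 3.141, -0.001]
wrist_force: [3.8, -1.8, -4.0]
gripper_width: 0.0147
grip_force: 35.0
```

```bash
python3 - <<'E'
from h import *
from workcell import arm
s=arm.sense()
print(toC(s['tool_pos']),s['gripper_width'],s['wrist_force'])
E
```

```text
[-0.00057409  0.1078271   0.13130062] 0.014668842746015655 [ 3.78053024 -1.79643194 -4.04629818]
```

Request:
servo_tool --increments '[{"offset": [0,0,0.012],"dr": [0,0,0],"hand": -1},{"offset": [0,0,0.023],"dr": [0,0,0],"hand": -1},{"offset": [0,0,0.023],"dr": [0,0,0],"hand": -1}]'

```text
t: 15.18
tool_pos: [0.5767, 0.0428, 0.1218]
eef_rot: [0.064, 3.141, -0.0]
wrist_force: [3.6, -1.8, -3.3]
gripper_width: 0.0149
grip_force: 35.0
```

Request:
servo_tool --increments '[{"offset": [0,0,0],"dr": [0,0,0],"hand": -0.2},{"offset": [0,0,0],"dr": [0,0,0],"hand": -0.2},{"offset": [0,0,0],"dr": [0,0,0],"hand": -0.2},{"offset": [0,0,0],"dr": [0,0,0],"hand": -0.2}]'

```text
t: 15.68
tool_pos: [0.5762, 0.0428, 0.1221]
eef_rot: [-0.064, -3.14, -0.0]
wrist_force: [0.1, 0.8, 0.1]
gripper_width: 0.0374
grip_force: 0.0
```

Request:
servo_tool --increments '[{"offset": [0,0,-0.07],"dr": [0,0,0],"hand": -0.2},{"offset": [0,0,-0.16],"dr": [0,0,0],"hand": -0.2},{"offset": [0,0,-0.3],"dr": [0,0,0],"hand": -0.2},{"offset": [0,0.1,-0.4],"dr": [0,0,0],"hand": -0.2},{"offset": [0,0.25,-0.4],"dr": [0,0,0],"hand": -0.2}]'

```text
t: 16.3
tool_pos: [0.5833, 0.1416, 0.2864]
eef_rot: [0.072, 3.133, 0.002]
wrist_force: [0.5, 0.5, -0.3]
gripper_width: 0.0377
grip_force: 0.0
```

Request:
servo_tool --increments '[{"offset": [0,0.15,0],"dr": [0,0,0],"hand": -0.2},{"offset": [0,0.3,0],"dr": [0,0,0],"hand": -0.2},{"offset": [0,0.45,0],"dr": [0,0,0],"hand": -0.2},{"offset": [0,0.45,0],"dr": [0,0,0],"hand": -0.2},{"offset": [0,0.45,0],"dr": [0,0,0],"hand": -0.2}]'

```text
t: 16.92
tool_pos: [0.5879, 0.3215, 0.2817]
eef_rot: [-0.065, -3.14, 0.003]
wrist_force: [-0.4, -0.9, 0.2]
gripper_width: 0.0374
grip_force: 0.0
```

```bash
python3 - <<'E'
from h import *
from workcell import arm
from scipy.optimize import least_squares
c={n:arm.capture(n) for n in('side','top')}
# red handle blob pixels near chest -> triangulate handle y,z
obs={}
for n in c:
    im=c[n]['color'].astype(int);m=(im[...,0]>130)&(im[...,1]<60)&(im[...,2]<60)
    uv=proj(c[n],[W([0,.108,.165])])[0];ys,xs=np.nonzero(m);k=np.hypot(xs-uv[0],ys-uv[1])<30
    obs[n]=np.array([xs[k].mean(),ys[k].mean()]);print(n,k.sum(),obs[n],uv)
f=lambda v:np.r_[tuple(proj(c[n],[W(v)])[0]-obs[n] for n in c)]
r=least_squares(f,[0,.108,.165],x_scale=.01);print(r.x,r.fun)
a=cv2.resize(c['side']['color'][130:270,215:325],(440,560),interpolation=cv2.INTER_CUBIC);b=cv2.resize(c['top']['color'][140:220,200:260],(360,480),interpolation=cv2.INTER_CUBIC)
o=np.zeros((560,800,3),np.uint8);o[:,:440]=a;o[:480,440:]=b;cv2.imwrite('pics/end.png',o[:,:,::-1])
E
```

```text
side 57 [266.75438596 164.49122807] [267.6210161  165.86499667]
top 100 [238.45 178.32] [238.81179353 178.77634046]
[-0.00112522  0.10904766  0.1697781 ] [ 0.5286466  -0.0425037  -0.01448783  0.63431024]
```

```bash
python3 - <<'E'
from h import *
from workcell import arm
import pickle
from scipy.optimize import least_squares
def run(c,y0):
    obs={}
    for n in('side','top'):
        im=c[n]['color'].astype(int);m=(im[...,0]>130)&(im[...,1]<60)&(im[...,2]<60)
        uv=proj(c[n],[W([0,y0,.165])])[0];ys,xs=np.nonzero(m);k=np.hypot(xs-uv[0],ys-uv[1])<30
        obs[n]=np.array([xs[k].mean(),ys[k].mean()])
    f=lambda v:np.r_[tuple(proj(c[n],[W(v)])[0]-obs[n] for n in obs)]
    r=least_squares(f,[0,y0,.165],x_scale=.01);return r.x.round(4),r.fun.round(2)
print(run(pickle.load(open('c0.pkl','rb')),.174))
for i in range(2): print(run({n:arm.capture(n) for n in('side','top')},.108))
s=arm.sense();print(s['t'],abs(s['joint_vel']).max())
# lid: ledge brown blob in top view
t=arm.capture('top');im=t['color'].astype(int);uv=proj(t,[W([-.055,-.035,.118])])[0]
m=(im.sum(2)<210)&(im[...,0]>im[...,2]+15);ys,xs=np.nonzero(m);k=(abs(xs-uv[0])<18)&(abs(ys-uv[1])<6);print(uv,k.sum(),xs[k].mean(),ys[k].mean())
E
```

```text
(array([-0.0059,  0.1734,  0.1707]), array([ 1.49, -0.12, -0.04,  1.73]))
(array([-0.002 ,  0.109 ,  0.1699]), array([ 0.73, -0.06, -0.02,  0.88]))
(array([-0.0012,  0.1091,  0.1697]), array([ 0.5 , -0.04, -0.01,  0.6 ]))
17.225 0.004803842173038337
[277.70977046 196.01939272] 82 278.2317073170732 196.15853658536585
```

```bash
python3 -c "
from workcell import arm
print(arm.job_done())"
```

```text
the job is handed in; nothing more can be done
None
```

The job is handed in, with no verdict shown: the lid is shut against its stop, and the bolt was lifted over the ridge and slid about 66 mm, past the 56 mm home point. It is back down at its rest height, with the gripper let go and clear; I did not re-check the tin, spool and other items.

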